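Hold a hoist brake released with its splined key

ROBOT

A 6-joint arm with a two-finger parallel gripper is mounted at the origin on the work surface. World frame = base frame: x ahead of the robot, y to its left, z up, the work surface at z = 0. Lengths are in m, angles in rad, forces in N, time in s.
With the tool pointing down it reaches from about 0.375 to 0.975 m from the base axis. Payload 3.8 kg.
Tool frame: the origin (TCP) lies midway between the tips of the shut fingers; the grasp point (between the pads) lies 19 mm behind it (manip.pinch_z is the distance from the TCP to the grasp point, in m); z points along the fingers, y is the line along which they close (so a half turn about z gives the same grasp; the last joint's range is limited). The gripper opens to 85 mm and grips with 20 to 120 N. Pads are 22 mm wide; open, the fingers measure 114 mm over their backs; the gripper's body (76 mm by 85 mm) begins 54 mm behind the grasp point. The pads swing forward as they close: fully open they stand 13 mm farther back than shut.
Start: joints at [-1.373, 0.264, 1.604, -0, 1.274, -0.037], TCP at [0.157, -0.656, 0.231] pointing down, gripper open.
Joint ranges: [-2.63, 2.63], [-0.94, 2.18], [0.31, 2.57], [-1.31, 4.45], [0, 2.66], [-2.55, 2.55]. Speed limits (rad/s): [2.57, 2.57, 3.14, 3.14, 3.14, 3.14].

INTERFACE

Orientations are given as a rotation vector (axis times angle).
In Python, from cell import read_state, camera, get_calibration, manip gives the robot as it stands. The module is installed in compiled form; this text tells all that it offers.
- The arm moves only by the tool apply_moves, never from a script. Its argument "steps" is a list of rows, each a list of 3 entries, a list of its own where there are three numbers: the shift along the world's x, y, z in m, then the turn, a rotation vector about the world's x, y, z in degrees, then the closure, from 0 (fully open) to 1 (shut). In form: [[[tx, ty, tz], [ax, ay, az], grip], ...]. A call has 1 to 20 rows; each row is the pose to reach, as a shift and turn from the pose commanded when the call began; what a row does not reach only later rows make up. A row lasts 1/8 s, in which the tool goes at most 62.5 mm and 10.7 degrees, less where a joint would pass 70% of its speed; a pose out of reach is approached as far as the arm can. A call with a gripper value outside its range is refused whole. The fingers move at their own pace and stop on an object; "squeeze" is the grip in N (left out, the last holds). Time passes only in rows, so rows that repeat a pose let the fingers close. It gives the time, the measured TCP pose, the force, the opening and the grip force at its end, in the units of the state.
- read_state(): the state, without advancing time (a new reading comes with each control period).
- camera(name): name is "scene" or "top" or "wrist"; returns (picture, depth): 384x512x3 uint8, blue, green, red; 384x512 float32, m along the optical axis (not along the pixel's ray), 0 where there is no reading.
- get_calibration(name): a dict with "vertical_fov" (degrees; the focal length in pixels is half the picture's height over the tangent of half this angle, whatever the lens; pixels are square), "cx", "cy" (the principal point, pixels), "cam_to_world" (4x4, takes a point from camera to world coordinates); the wrist camera has in their place "T_tool_cam" (4x4, takes a point from camera to tool coordinates, whose origin is the TCP and whose axes are the flange's). Camera axes: x right, y up, looking along -z (the intrinsics and any distortion apply to the point x, -y, -z); pixel columns grow to the right and rows downward; lengths in m; the calibration is good to about 2 mm. A picture is of the moment at which its call begins: read the wrist's pose just before it. get_calibration takes no time and is no camera call.
- manip.sign_off(): hands the job in; it is judged then, once.
The state is a dict: "t": time; "qpos": joint angles; "dq": joint speeds; "joint_efforts": joint torques, N m; "tool_pos": TCP position; "tcp_rot": TCP orientation; "wrist_force": force on the tool from outside, world axes, zero at the start; "moment": the same for the moment, N m; "finger_gap": finger opening in m; "grasp_force": force on a finger pad.
Only numpy, scipy, OpenCV 4.12 (cv2) and the standard library are available. Lean on these libraries where they do the work, as an engineer would, in place of code of your own. Each camera call takes 0.05 s, during which the arm holds its last target. There are 200 camera calls.

TASK

Free the brake of the blue hoist gear unit: first turn its black selector dial until the white pointer stripe stands at the yellow mark. Then lift the red T-handled release key out of its orange holder, put it upright over the square metal socket, turn it until its four splines mesh, and push it down against the spring until its collar is fully home on the socket. The brake is free only while the key is held down, so finish with the key still gripped and pressed home, the dial still at the mark, and leave the carton, can and screwdriver where they are.

Things in the scene. Friction and masses are not known exactly. Their poses are not given: they have to be found in the camera images.
- unit: Hoist gear unit, fixed to the bench: blue cast box 150 x 250 mm (x, y), top 70 mm above the bench, on a grey foot plate 170 x 270 mm, 12 mm thick. Origin at the centre of its underside, z up. The dial's axis stands at unit y +62 mm, the socket's at about unit y -60 mm, both at unit x = 0.
- dial (a joint): Selector dial on the unit's top, turning about a vertical axis. Value in rad: 0 = white pointer stripe exactly at the yellow mark (pointing to unit +x), positive = counterclockwise seen from above; it starts between 0.5 and 1.3; stops at -1.6 and 1.6. It turns with light friction (about 0.06 N m) and stays where it is left.
- dial_grip (a point): Grip point of the dial, on its axis, 96.5 mm above the bench. The grip is a black upright bar 50 mm long, 14 mm wide and 28 mm tall (its top 11 mm above this point, its foot 17 mm below) on a black disc 60 mm across and 8 mm thick. The point turns with the dial: its x axis runs along the bar to the end with the white pointer stripe.
- index (a point): Yellow index mark on the unit's top beside the dial, on a white scale disc 88 mm across, with thin black ticks to its sides. The mark is a strip 26 x 11 mm; this point lies 42 mm from the dial's axis in the unit's +x direction.
- key: Release key, steel, red handle, 0.32 to 0.48 kg, 94 mm tall. Origin at the foot of its stem, on the axis, z up to the handle. Stem: four splines along key +x, -x, +y, -y (a cross), 32 mm tip to tip, each 10 mm thick, 34 mm long; lowest 6 mm slimmer (29 mm tip to tip, 7 mm thick) as lead-in. Above: round red collar 44 mm across, 8 mm thick, then a 16 mm shank and the T bar.
- key_bar (a point): Centre of the key's red T bar, 83 mm above the key's foot. The bar lies along key x: 72 mm long, 16 mm wide (grip it across this, along key y), 22 mm tall; 30 mm of free shank below it down to the collar.
- holder: Key holder, fixed to the bench: black plate 85 x 85 x 8 mm with an upright orange ten-sided tube 62 mm across, rim 40 mm above the bench, bore 37 mm. Origin at the centre of the underside. The key starts upright in it at any yaw, its foot on the plate, 8 mm above the bench, its collar 2 mm above the rim.
- socket: Brake socket, fixed on the unit's top: square bright metal head 56 x 56 mm, 45 mm tall. Origin at the centre of its underside (70 mm above the bench), z up. Cross-shaped hole with arms along socket +x, -x, +y, -y, each 12.4 mm wide, 34.4 mm end to end, so the key fits at four yaws 90 degrees apart. It stands at any yaw on the unit and does not turn.
- mouth (a point): Centre of the socket's mouth, on its flat top, 115 mm above the bench. The key is home when its collar's underside lies on this face; its foot is then 34 mm below it.
- plunger (a joint): Brass spring plunger inside the socket. Value in m, 0 at rest with its top 22 mm below the mouth, growing as the key pushes it down; about 0.012 when the key is home. It pushes up with about 6 N at rest and 11 N at home and lifts the key again when nothing presses on it.
- carton: Bystander: loose cardboard box 120 x 90 x 70 mm, origin at the centre of its underside.
- can: Bystander: loose green can 60 mm across, 115 mm tall, origin at the centre of its underside.
- screwdriver: Bystander: loose screwdriver lying on the bench, about 200 mm long along its x axis, red handle 26 mm thick, origin under its middle.
Mind the look-alikes: they are no part of the job. Of the things like the key, leave any that is pink or turquoise; of the rest the larger one is meant.

How it is judged:
On the way, in this order (a step that is already met when the one before it is completed fails the run):
1. the dial's pointer stands at the yellow mark (within 0.14 rad) (value of joint dial between -0.14 and 0.14 rad and velocity of joint dial between -0.1 and 0.1 rad/s), for 0.2 s.
2. the key's splines have meshed: its foot is more than 10 mm down the socket, with the dial at the mark (value of joint dial between -0.14 and 0.14 rad and z of key in the frame of mouth below -0.01 m and horizontal distance between key and mouth below 0.004 m), for 0.1 s.
At the end, for the whole second after the job is handed in: Key upright (0.1 rad) in the socket, within 4 mm of its axis, foot at least 31.5 mm below the mouth (collar within 2.5 mm of home), plunger in more than 9.5 mm, fingers holding the key with over 2 N, key still (under 20 mm/s), dial within 0.14 rad of the mark (value of joint dial between -0.14 and 0.14 rad and value of joint plunger above 0.0095 m and z of key in the frame of mouth below -0.0315 m and horizontal distance between key and mouth below 0.004 m and angle between key's own z axis and vertical below 0.1 rad and linear speed of key below 0.02 m/s and contact force between key and the fingers above 2 N); the arm keeps its last pose, push and grip.
It fails at once if the carton is shifted by more than 30 mm (distance of carton from where it was at the start of the episode above 0.03 m).
It fails at once if the can is shifted by more than 30 mm (distance of can from where it was at the start of the episode above 0.03 m).
It fails at once if the screwdriver is shifted by more than 30 mm (distance of screwdriver from where it was at the start of the episode above 0.03 m).
It also fails if it takes over 72 s, if anything falls off the work surface, if the arm or the gripper's body presses on something with over 40 N, if the wrist force passes 120 N, or if a joint passes its speed limit or range.

## Working session

There is one attempt and no reset: what is moved stays moved. The work goes in short steps, Python scripts to look and compute and a tool call to move; the robot and the scene stay as the last step left them, time stands still between calls to the robot, and variables do not carry over. Pictures are saved under pics/ and viewed, at most 10 in all, crops included, and the job is handed in when it is done.

Besides the shell and the picture viewer there is one more tool, called after ">>>" as name(argument=value, ...) on one line, values as JSON. apply_moves: Moves the arm, as the interface text tells. Its arguments: {"type":"object","properties":{"steps":{"type":"array"},"squeeze":{"type":"number"}},"required":["steps"]}

```bash
mkdir -p pics; cat > h.py <<'E'
import numpy as np, cv2
from cell import read_state, camera, get_calibration, manip
def cal(name,st=None):
    c=get_calibration(name); f=192/np.tan(np.radians(c["vertical_fov"]/2))
    if "cam_to_world" in c: M=np.array(c["cam_to_world"])
    else:
        T=np.eye(4); T[:3,:3]=cv2.Rodrigues(np.array(st["tcp_rot"],float))[0]; T[:3,3]=st["tool_pos"]
        M=T@np.array(c["T_tool_cam"])
    return c,f,M
def ray(px,C,z):
    c,f,M=C; px=np.atleast_2d(px).astype(float)
    d=np.c_[(px[:,0]-c["cx"])/f,-(px[:,1]-c["cy"])/f,-np.ones(len(px))]@M[:3,:3].T
    o=M[:3,3]; return o+d*((z-o[2])/d[:,2])[:,None]
def cloud(dep,C):
    c,f,M=C; v,u=np.mgrid[:384,:512]
    p=np.stack([(u-c["cx"])/f*dep,-(v-c["cy"])/f*dep,-dep],-1)
    return p@M[:3,:3].T+M[:3,3]
E
python3 - <<'E'
from h import *
for n in("scene","top","wrist"):
    st=read_state(); im,d=camera(n); cv2.imwrite(f"pics/{n}0.png",im); np.savez(f"{n}0.npz",im=im,d=d,pos=st["tool_pos"],rot=st["tcp_rot"]); print(n,{k:(np.round(v,3).tolist() if not isinstance(v,str) else v) for k,v in get_calibration(n).items()})
a=np.hstack([cv2.imread(f"pics/{n}0.png") for n in("scene","top")]); 
print(read_state())
E
```

```text
scene {'vertical_fov': 48.826, 'cx': 253.805, 'cy': 194.244, 'cam_to_world': [[0.842, -0.289, 0.456, 1.167], [0.54, 0.459, -0.706, -0.917], [-0.006, 0.84, 0.542, 0.779], [0.0, 0.0, 0.0, 1.0]]}
top {'vertical_fov': 43.648, 'cx': 259.931, 'cy': 190.456, 'cam_to_world': [[-0.027, 0.99, -0.138, 0.364], [-0.999, -0.029, -0.014, -0.012], [-0.018, 0.137, 0.99, 1.713], [0.0, 0.0, 0.0, 1.0]]}
wrist {'vertical_fov': 62.172, 'cx': 253.478, 'cy': 185.363, 'T_tool_cam': [[0.0, 0.966, 0.26, 0.066], [1.0, -0.0, -0.0, 0.0], [-0.0, 0.26, -0.966, -0.142], [0.0, 0.0, 0.0, 1.0]]}
{'t': 0.15, 'qpos': array([-1.37291604e+00,  2.64597937e-01,  1.60507558e+00,  3.25563262e-05,
        1.27371631e+00, -3.69118463e-02]), 'dq': array([ 0.00030165, -0.00251575, -0.00539602, -0.00151553,  0.00064804,
       -0.0010704 ]), 'joint_efforts': array([ 2.43477343e-04, -5.15906990e+01, -3.67958951e+01, -1.27164562e-04,
        8.04189040e-03,  1.00114144e-05]), 'tool_pos': array([ 0.15691962, -0.65591155,  0.23022777]), 'tcp_rot': array([-3.11818929e+00, -3.67739038e-01,  1.78131753e-04]), 'wrist_force': array([ 0.17861145,  0.21607177, -1.22751657]), 'moment': array([ 0.00658603,  0.02874654, -0.04641058]), 'grasp_force': 0.0, 'finger_gap': 0.0851244556776849}
```

View pics/top0.png

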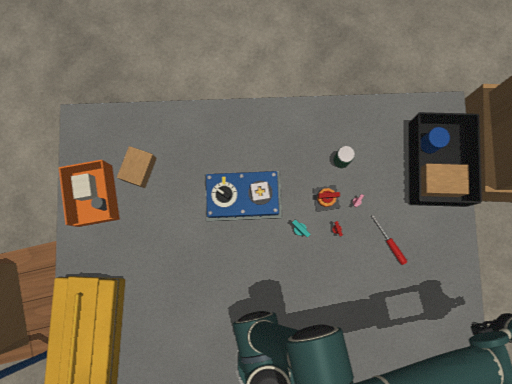

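View pics/scene0.png

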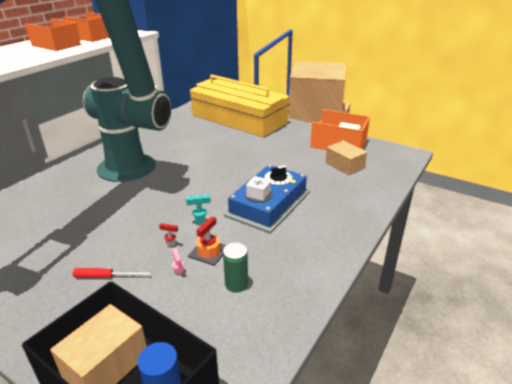

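The top view shows the unit at about (242,194), with the dial at (224,193), the yellow mark at (224,181) and the socket at (261,191). The key is in its holder at (326,197). The turquoise, pink and small red look-alikes, the can and the screwdriver are to its right. I'll get coarse positions from this view.

```bash
python3 - <<'E'
from h import *
C=cal("top"); z=np.load("top0.npz"); im=z["im"]
for n,p,h in(("dial",(224,193),.08),("mark",(224,181),.072),("sock",(261,191),.115),("key",(327,197),.1),("can",(345,156),.115),("red2",(338,228),.05),("turq",(300,228),.05),("pink",(357,201),.03)): print(n,ray(p,C,h)[0].round(3))
hsv=cv2.cvtColor(im,cv2.COLOR_BGR2HSV)
b=cv2.inRange(hsv,(100,130,60),(125,255,255)); b[:, :190]=0;b[:,290:]=0
n,l,s,c=cv2.connectedComponentsWithStats(b); i=1+s[1:,4].argmax()
cn=max(cv2.findContours((l==i).astype(np.uint8),0,1)[0],key=cv2.contourArea)
P=ray(cv2.boxPoints(cv2.minAreaRect(cn)),C,.07); print(P.round(3)); print(P[:,:2].mean(0))
P=cloud(z["d"],C); x=P[180:215,312:342]; k=x[x[...,2]>.09]; print(k[:,:3].mean(0).round(3),len(k),k[:,2].max())
E
```

```text
dial [0.586 0.134 0.08 ]
mark [0.629 0.134 0.072]
sock [0.584 0.006 0.115]
key [ 0.559 -0.216  0.1  ]
can [ 0.696 -0.281  0.115]
red2 [ 0.456 -0.255  0.05 ]
turq [ 0.46  -0.124  0.05 ]
pink [ 0.55  -0.329  0.03 ]
[[ 0.656  0.2    0.07 ]
 [ 0.66  -0.048  0.07 ]
 [ 0.508 -0.05   0.07 ]
 [ 0.504  0.195  0.07 ]]
[0.58204833 0.07416648]
[ 0.556 -0.211  0.186] 114 1.7131385566283408
```

>>> apply_moves(steps=[[[0.42,0.45,0.07],[0,0,-13.5],0],[[0.42,0.45,0.07],[0,0,-13.5],0],[[0.42,0.45,0.07],[0,0,-13.5],0],[[0.42,0.45,0.07],[0,0,-13.5],0],[[0.42,0.45,0.07],[0,0,-13.5],0],[[0.42,0.45,0.07],[0,0,-13.5],0],[[0.42,0.45,0.07],[0,0,-13.5],0],[[0.42,0.45,0.07],[0,0,-13.5],0],[[0.42,0.45,0.07],[0,0,-13.5],0],[[0.42,0.45,0.07],[0,0,-13.5],0],[[0.42,0.45,0.07],[0,0,-13.5],0],[[0.42,0.45,0.07],[0,0,-13.5],0],[[0.42,0.45,0.07],[0,0,-13.5],0],[[0.42,0.45,0.07],[0,0,-13.5],0]])

```text
t: 1.9
tool_pos: [0.5761, -0.2076, 0.3011]
tcp_rot: [3.142, -0.004, -0.001]
wrist_force: [0.7, -0.1, 0.1]
finger_gap: 0.0853
grasp_force: 0.0
```

```bash
cat > snap.py <<'E'
import sys
from h import *
n=sys.argv[1]; st=read_state(); im,d=camera("wrist"); cv2.imwrite(f"pics/{n}.png",im)
np.savez(f"{n}.npz",im=im,d=d,pos=st["tool_pos"],rot=st["tcp_rot"]); print(st["t"],st["tool_pos"],st["tcp_rot"])
E
python3 snap.py k1
```

```text
1.9 [ 0.57614606 -0.20764277  0.30111605] [ 3.14157947e+00 -4.47964562e-03 -6.21322357e-04]
```

View pics/k1.png

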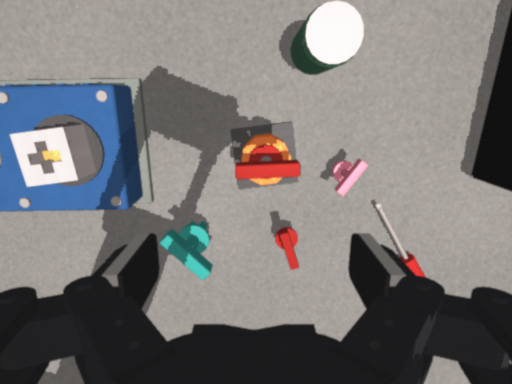

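>>> apply_moves(steps=[[[0.02,0.27,0.02],[0,0,0],0],[[0.02,0.27,0.02],[0,0,0],0],[[0.02,0.27,0.02],[0,0,0],0],[[0.02,0.27,0.02],[0,0,0],0],[[0.02,0.27,0.02],[0,0,0],0],[[0.02,0.27,0.02],[0,0,0],0],[[0.02,0.27,0.02],[0,0,0],0],[[0.02,0.27,0.02],[0,0,0],0]])

```text
t: 2.95
tool_pos: [0.597, 0.0618, 0.3211]
tcp_rot: [3.141, -0.005, -0.001]
wrist_force: [-0.5, -0.3, 0.7]
finger_gap: 0.0858
grasp_force: 0.0
```

```bash
python3 snap.py u1
```

```text
2.95 [0.59699019 0.06176977 0.32106717] [ 3.14113540e+00 -4.81205010e-03 -5.37017699e-04]
```

View pics/u1.png

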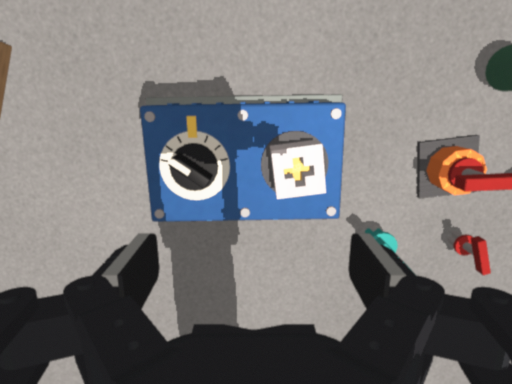

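The key view (k1) shows the red T-bar nearly along world y at about (267,170) and the socket at (44,156). The unit view (u1) shows the dial axis near (195,167), with its white stripe pointing up-left at about (175,163). The mark is at (192,126) and the square socket with its cross hole is at (298,170). Next I'll measure these accurately.

```bash
cat > meas.py <<'E'
from h import *
def load(n):
    z=np.load(n+".npz"); return z["im"],z["d"],cal("wrist",dict(tool_pos=z["pos"],tcp_rot=z["rot"]))
def rect(mask,C,z,name):
    n,l,s,c=cv2.connectedComponentsWithStats(mask.astype(np.uint8)); i=1+s[1:,4].argmax()
    cn=max(cv2.findContours((l==i).astype(np.uint8),0,1)[0],key=cv2.contourArea)
    P=ray(cn[:,0],C,z)[:,:2]; (c,wh,a)=cv2.minAreaRect((P*1000).astype(np.float32))
    b=cv2.boxPoints((c,wh,a)); e=max([b[1]-b[0],b[2]-b[1]],key=np.linalg.norm)
    print(name,"c",np.round(c,1),"size",np.round(wh,1),"long-axis deg",np.degrees(np.arctan2(e[1],e[0])).round(1),"px",s[i][:5]); return P
E
python3 - <<'E'
from meas import *
im,d,C=load("u1"); P=cloud(d,C); Z=P[...,2]; hsv=cv2.cvtColor(im,cv2.COLOR_BGR2HSV); V,U=np.mgrid[:384,:512]
box=lambda a,b,c,e:(U>=a)&(U<b)&(V>=c)&(V<e)
print("Z sock",np.median(Z[180:190,280:290]),"blue",np.median(Z[195:205,240:260]))
rect((Z>.108)&(Z<.125)&box(255,345,120,215),C,.115,"sock-depth")
wh=(hsv[...,1]<60)&(hsv[...,2]>150)
rect(wh&box(262,335,135,205),C,.115,"sock-white")
ye=(hsv[...,0]>15)&(hsv[...,0]<32)&(hsv[...,1]>120)&(hsv[...,2]>110)
rect(ye&box(175,215,105,145),C,.071,"mark")
rect(wh&box(150,235,130,205)&(Z<.078),C,.071,"disc")
rect((Z>.095)&box(160,230,130,205),C,.1075,"dialbar")
rect(wh&box(163,195,148,180)&(Z>.085),C,.1075,"stripe")
bl=(hsv[...,0]>100)&(hsv[...,0]<125)&(hsv[...,1]>130)
rect(cv2.morphologyEx((bl&box(130,350,95,225)).astype(np.uint8),3,np.ones((9,9))),C,.07,"unit")
im2,d2,C2=load("k1"); P2=cloud(d2,C2); hs=cv2.cvtColor(im2,cv2.COLOR_BGR2HSV)
red=((hs[...,0]<6)|(hs[...,0]>174))&(hs[...,1]>150)&(hs[...,2]>60)
Z2=P2[...,2]; print("keyZ",np.percentile(Z2[red&box(230,305,140,190)],[50,95]))
rect(red&box(225,310,150,190)&(Z2>.09),C2,.102,"keybar")
or_=(hs[...,0]>6)&(hs[...,0]<20)&(hs[...,1]>150)
rect(or_&box(225,310,120,195),C2,.04,"holder")
h2=(hs[...,1]<60)&(hs[...,2]>150); rect(h2&box(0,80,115,195),C2,.115,"sock-white-k1")
a=cv2.resize(im[105:225,140:350],None,fx=3.5,fy=3.5,interpolation=cv2.INTER_CUBIC); cv2.imwrite("pics/crop1.png",a)
E
```

```text
Z sock 0.11503985581547885 blue 0.0697693209540815
sock-depth c [585.1  11. ] size [57.1 56.2] long-axis deg 7.4 px [ 271  144   55   55 2017]
sock-white c [585.   10.8] size [58.2 58. ] long-axis deg 7.2 px [ 271  143   55   56 2140]
mark c [631.9 136.8] size [24.2 10.6] long-axis deg 1.6 px [187 116  10  21 184]
disc c [581.4 136.9] size [86.8 87.3] long-axis deg -1.3 px [ 159  132   70   69 1682]
dialbar c [584.4 135.1] size [50.6 16.8] long-axis deg 55.1 px [168 155  43  34 622]
stripe c [589.4 146.3] size [26.5 10.1] long-axis deg 60.6 px [168 158  23  18 170]
unit c [585.3  73.5] size [148.6 245.1] long-axis deg -89.0 px [  141   101   204   120 14142]
keyZ [0.10108939 0.10283302]
keybar c [ 568. -223.] size [17.4 69.5] long-axis deg -87.6 px [236 161  64  18 981]
holder c [ 583.3 -222.9] size [34. 63.] long-axis deg -88.8 px [241 134  50  28 569]
sock-white-k1 c [584.4  10.5] size [57.6 57.6] long-axis deg 7.2 px [  10  127   68   60 2450]
```

View pics/crop1.png

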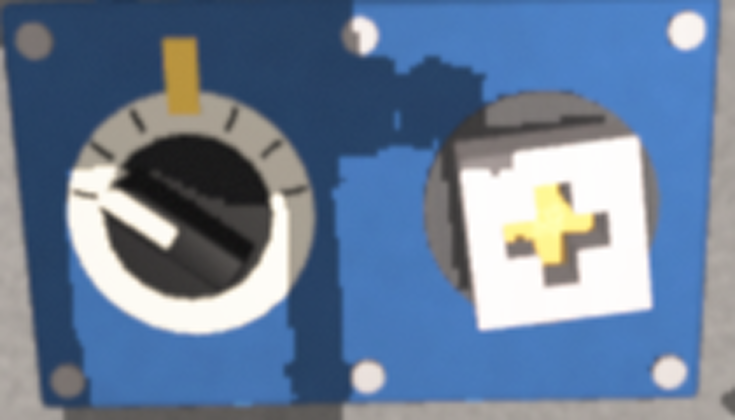

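Crop1 shows the stripe running from (105,197) to (175,240), about 58° from world +x, and the socket square is clean with yaw 7.3°. The dial axis is at about (0.584, 0.136). Now to the dial.

>>> apply_moves(steps=[[[-0.013,0.074,-0.16],[0,0,58],0],[[-0.013,0.074,-0.16],[0,0,58],0],[[-0.013,0.074,-0.16],[0,0,58],0],[[-0.013,0.074,-0.16],[0,0,58],0],[[-0.013,0.074,-0.16],[0,0,58],0],[[-0.013,0.074,-0.16],[0,0,58],0],[[-0.013,0.074,-0.16],[0,0,58],0],[[-0.013,0.074,-0.21],[0,0,58],0],[[-0.013,0.074,-0.237],[0,0,58],0],[[-0.013,0.074,-0.237],[0,0,58],0]], squeeze=20)

```text
t: 4.25
tool_pos: [0.5816, 0.1365, 0.0815]
tcp_rot: [-2.748, -1.518, 0.009]
wrist_force: [-0.6, -0.5, -0.4]
finger_gap: 0.0855
grasp_force: 0.0
```

>>> apply_moves(steps=[[[0,0,0],[0,0,0],1],[[0,0,0],[0,0,0],1],[[0,0,0],[0,0,0],1],[[0,0,0],[0,0,0],1],[[0,0,0],[0,0,0],1],[[0,0,0],[0,0,0],1],[[0,0,0],[0,0,0],1],[[0,0,0],[0,0,0],1]])

```text
t: 5.25
tool_pos: [0.5836, 0.1381, 0.0853]
tcp_rot: [-2.748, -1.521, 0.0]
wrist_force: [-4.2, 0.7, 4.9]
finger_gap: 0.0136
grasp_force: 21.8
```

>>> apply_moves(steps=[[[0,0,0],[0,0,-8],1],[[0,0,0],[0,0,-16],1],[[0,0,0],[0,0,-24],1],[[0,0,0],[0,0,-32],1],[[0,0,0],[0,0,-40],1],[[0,0,0],[0,0,-48],1],[[0,0,0],[0,0,-54],1],[[0,0,0],[0,0,-56.7],1],[[0,0,0],[0,0,-56.7],1],[[0,0,0],[0,0,-56.7],1],[[0,0,0],[0,0,-56.7],1]])

```text
t: 6.62
tool_pos: [0.5846, 0.1363, 0.0853]
tcp_rot: [3.139, 0.036, 0.002]
wrist_force: [-0.6, -5.0, 5.8]
finger_gap: 0.0133
grasp_force: 21.5
```

>>> apply_moves(steps=[[[0,0,0],[0,0,0],0.3],[[0,0,0],[0,0,0],0],[[0,0,0],[0,0,0],0],[[0,0,0],[0,0,0],0],[[0,0,0.03],[0,0,0],0],[[0,0,0.08],[0,0,0],0],[[0,-0.06,0.14],[0,0,0],0],[[0.01,-0.07,0.2],[0,0,0],0],[[0.01,-0.07,0.23],[0,0,0],0],[[0.01,-0.07,0.23],[0,0,0],0],[[0.01,-0.07,0.23],[0,0,0],0]])

```text
t: 8.0
tool_pos: [0.5937, 0.0676, 0.3138]
tcp_rot: [-3.141, -0.034, 0.001]
wrist_force: [0.4, 0.2, -0.9]
finger_gap: 0.0853
grasp_force: 0.0
```

```bash
python3 snap.py u2; python3 - <<'E'
from meas import *
im,d,C=load("u2"); Z=cloud(d,C)[...,2]; hsv=cv2.cvtColor(im,cv2.COLOR_BGR2HSV); V,U=np.mgrid[:384,:512]
X=cloud(d,C)
nr=lambda c,r:np.hypot(X[...,0]-c[0],X[...,1]-c[1])<r
wh=(hsv[...,1]<60)&(hsv[...,2]>150)
rect((Z>.098)&(Z<.115)&nr((.584,.136),.045),C,.1075,"dialbar")
rect(wh&(Z>.1)&(Z<.115)&nr((.584,.136),.045),C,.1075,"stripe")
rect((Z>.108)&(Z<.125)&nr((.585,.011),.05),C,.115,"sock")
rect(wh&(Z>.108)&(Z<.125)&nr((.585,.011),.05),C,.115,"sockwhite")
ye=(hsv[...,0]>15)&(hsv[...,0]<32)&(hsv[...,1]>120)&(hsv[...,2]>110)
rect(ye&nr((.632,.136),.03),C,.071,"mark")
a=cv2.resize(im[85:225,120:350],None,fx=3.3,fy=3.3,interpolation=cv2.INTER_CUBIC); cv2.imwrite("pics/crop2.png",a)
E
```

```text
8.0 [0.5937474  0.06759639 0.3138483 ] [-3.14126376e+00 -3.43397407e-02  6.62737376e-04]
dialbar c [583.8 134.8] size [50.3 15.2] long-axis deg 1.1 px [186 146  15  45 594]
stripe c [594.9 136.6] size [25.8  7.8] long-axis deg 1.3 px [188 147   8  24 137]
sock c [585.1  11. ] size [57.1 56.3] long-axis deg 7.5 px [ 277  143   55   56 2116]
sockwhite c [585.1  11.1] size [57.1 56.3] long-axis deg 7.5 px [ 278  143   54   56 2086]
mark c [631.6 136.8] size [24.6 10.6] long-axis deg 1.3 px [191 112  10  22 196]
```

View pics/crop2.png

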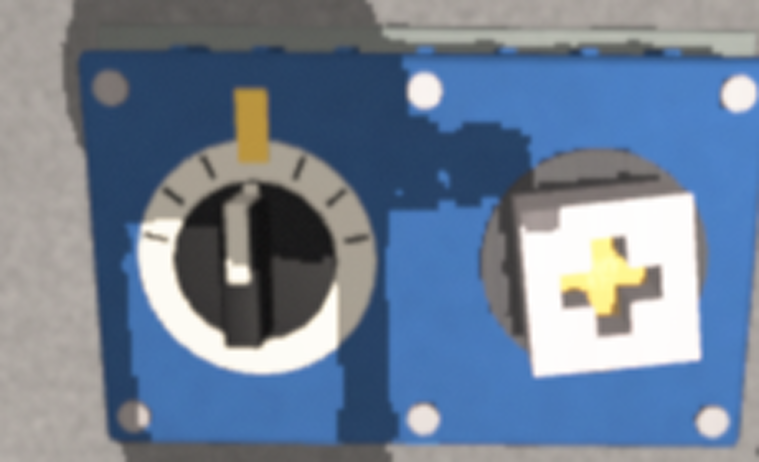

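The pointer is at the mark (crop2: stripe at (238,235), mark at (252,125), both at 1.3°). Now for the key.

>>> apply_moves(steps=[[[-0.026,-0.291,-0.11],[0,0,91],0],[[-0.026,-0.291,-0.11],[0,0,91],0],[[-0.026,-0.291,-0.11],[0,0,91],0],[[-0.026,-0.291,-0.11],[0,0,91],0],[[-0.026,-0.291,-0.11],[0,0,91],0],[[-0.026,-0.291,-0.11],[0,0,91],0],[[-0.026,-0.291,-0.11],[0,0,91],0],[[-0.026,-0.291,-0.11],[0,0,91],0],[[-0.026,-0.291,-0.11],[0,0,91],0],[[-0.026,-0.291,-0.11],[0,0,91],0],[[-0.026,-0.291,-0.11],[0,0,91],0],[[-0.026,-0.291,-0.16],[0,0,91],0],[[-0.026,-0.291,-0.21],[0,0,91],0],[[-0.026,-0.291,-0.241],[0,0,91],0],[[-0.026,-0.291,-0.241],[0,0,91],0],[[-0.026,-0.291,-0.241],[0,0,91],0]], squeeze=70)

```text
t: 10.05
tool_pos: [0.5689, -0.2238, 0.0745]
tcp_rot: [2.177, 2.263, 0.001]
wrist_force: [-0.1, -0.4, 0.8]
finger_gap: 0.085
grasp_force: 0.0
```

>>> apply_moves(steps=[[[0,0,0],[0,0,0],1],[[0,0,0],[0,0,0],1],[[0,0,0],[0,0,0],1],[[0,0,0],[0,0,0],1],[[0,0,0],[0,0,0],1],[[0,0,0],[0,0,0],1],[[0,0,0],[0,0,0],1],[[0,0,0],[0,0,0],1]])

```text
t: 11.05
tool_pos: [0.5678, -0.2236, 0.0738]
tcp_rot: [-2.177, -2.265, 0.001]
wrist_force: [-3.7, -0.2, 5.8]
finger_gap: 0.0149
grasp_force: 69.3
```

>>> apply_moves(steps=[[[0,0,0.02],[0,0,0],1],[[0,0,0.05],[0,0,0],1],[[0,0,0.09],[0,0,0],1],[[0,0,0.142],[0,0,0],1],[[0.004,0.05,0.142],[0,0,5.1],1],[[0.008,0.1,0.142],[0,0,5.1],1],[[0.012,0.15,0.142],[0,0,5.1],1],[[0.016,0.2,0.142],[0,0,5.1],1],[[0.018,0.225,0.142],[0,0,5.1],1],[[0.018,0.234,0.142],[0,0,5.1],1],[[0.018,0.234,0.142],[0,0,5.1],1],[[0.018,0.234,0.142],[0,0,5.1],1],[[0.018,0.234,0.142],[0,0,5.1],1]])

```text
t: 12.68
tool_pos: [0.586, 0.0093, 0.2153]
tcp_rot: [2.076, 2.358, -0.0]
wrist_force: [0.8, -0.3, -3.3]
finger_gap: 0.0149
grasp_force: 68.8
```

```bash
python3 snap.py k2; python3 - <<'E'
from h import *
im,d=camera("scene"); np.savez("s2.npz",im=im,d=d)
a=im[80:280,180:360]; b=cv2.resize(a,None,fx=2.2,fy=2.2,interpolation=cv2.INTER_CUBIC)
w=cv2.imread("pics/k2.png")[:, 100:440]; b=cv2.copyMakeBorder(b,0,0,0,0,0); H=440
w=cv2.resize(w,(390,440)); cv2.imwrite("pics/c3.png",np.hstack([b[:440],w]))
E
```

```text
12.675 [0.58600437 0.00934231 0.21525978] [ 2.07618614e+00  2.35762738e+00 -4.49918830e-04]
```

View pics/c3.png

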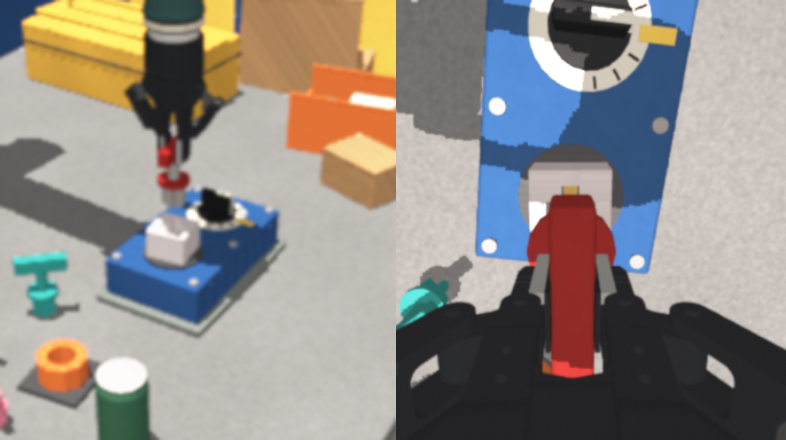

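The left half (scene view) shows the key held upright above the socket. The right half (wrist view) shows the bar centred between the pads, the collar, and the socket's far edge beyond it. I'll measure the key's place in the hand from the bar end and the collar rim.

```bash
python3 - <<'E'
from meas import *
im,d,C=load("k2"); X=cloud(d,C); Z=X[...,2]; hs=cv2.cvtColor(im,cv2.COLOR_BGR2HSV)
z=np.load("k2.npz"); R=cv2.Rodrigues(z["rot"])[0]; T=lambda P:(P-z["pos"])@R
red=((hs[...,0]<6)|(hs[...,0]>174))&(hs[...,1]>130)&(hs[...,2]>50)
bt=red&(Z>.236); v,u=np.nonzero(bt); print("bar rows",v.min(),v.max(),"Z",np.percentile(Z[bt],[5,50,95]))
L=T(ray(np.c_[u,v],C,np.median(Z[bt]))); L*=1000
print("far end x",np.percentile(L[:,0],[98,99.5,100]))
for a in (0,10,20,28):
    s=L[abs(L[:,0]-a)<2]; 
    if len(s): print(a,"y edges",s[:,1].min().round(1),s[:,1].max().round(1))
cz=z["pos"][2]-.0658+.042
cm=red&(abs(Z-cz)<.006); 
n,l,s,c=cv2.connectedComponentsWithStats(cm.astype(np.uint8)); print("collar",cz,cm.sum())
cn=[c for c in cv2.findContours(cm.astype(np.uint8),0,1)[0]]
P=T(ray(np.vstack(cn)[:,0],C,cz))*1000
h=cv2.convexHull(P[:,:2].astype(np.float32))[:,0]
far=h[np.hypot(*h.T)>19]; A=np.c_[2*far,np.ones(len(far))]; q=np.linalg.lstsq(A,(far**2).sum(1),rcond=None)[0]
print("collar fit",q[:2],np.sqrt(q[2]+q[0]**2+q[1]**2),"y ext",P[:,1].min(),P[:,1].max(),"x max",P[:,0].max())
sm=(abs(Z-.115)<.004)&(np.hypot(X[...,0]-.585,X[...,1]-.011)<.05)&(hs[...,1]<70); v,u=np.nonzero(sm)
S=ray(np.c_[u,v],C,.115); a=np.radians(7.4); r=np.array([[np.cos(a),np.sin(a)],[-np.sin(a),np.cos(a)]])
Q=(S[:,:2]-[.5851,.011])@r.T*1000; print("socket ext (exp ±28) x",np.percentile(Q[:,0],[0.5,99.5]),"y",np.percentile(Q[:,1],[99,99.8]))
E
```

```text
bar rows 176 329 Z [0.24192391 0.24324225 0.24432728]
far end x [37.14215554 37.9057568  38.2874818 ]
0 y edges -7.2 7.7
10 y edges -7.4 7.9
20 y edges -7.7 8.1
28 y edges -7.6 8.7
collar 0.19145978428291868 912
collar fit [ 1.8908097  -0.33765706] 20.959489857989826 y ext -21.243162754965148 20.592685114500483 x max 19.80335115452211
socket ext (exp ±28) x [-28.28028151  27.30398637] y [27.93571948 27.96247212]
```

>>> apply_moves(steps=[[[-0.001,0.001,-0.015],[0,0,0],1],[[-0.001,0.001,-0.03],[0,0,0],1],[[-0.001,0.001,-0.03],[0,0,0],1],[[-0.001,0.001,-0.03],[0,0,0],1]])

```text
t: 13.28
tool_pos: [0.5849, 0.0116, 0.1848]
tcp_rot: [-2.074, -2.359, 0.001]
wrist_force: [0.1, -0.2, -3.7]
finger_gap: 0.015
grasp_force: 68.6
```

>>> apply_moves(steps=[[[0,-0.001,0],[0,0,0],1],[[0,-0.001,-0.005],[0,0,0],1],[[0,-0.001,-0.008],[0,0,0],1],[[0,-0.001,-0.011],[0,0,0],1],[[0,-0.001,-0.014],[0,0,0],1],[[0,-0.001,-0.014],[0,0,0],1]])

```text
t: 14.02
tool_pos: [0.5847, 0.0105, 0.1708]
tcp_rot: [-2.074, -2.359, 0.001]
wrist_force: [-0.3, -0.8, -3.0]
finger_gap: 0.0148
grasp_force: 68.7
```

The key has meshed, 10 mm in with no contact force. I'll keep pushing down.

>>> apply_moves(steps=[[[0,0,-0.004],[0,0,0],1],[[0,0,-0.008],[0,0,0],1],[[0,0,-0.012],[0,0,0],1],[[0,0,-0.016],[0,0,0],1],[[0,0,-0.019],[0,0,0],1],[[0,0,-0.021],[0,0,0],1],[[0,0,-0.021],[0,0,0],1]])

```text
t: 14.9
tool_pos: [0.5852, 0.0105, 0.1508]
tcp_rot: [2.074, 2.359, 0.0]
wrist_force: [-3.2, -0.4, 5.1]
finger_gap: 0.0147
grasp_force: 70.1
```

>>> apply_moves(steps=[[[0,0,-0.002],[0,0,0],1],[[0,0,-0.003],[0,0,0],1],[[0,0,-0.004],[0,0,0],1],[[0,0,-0.005],[0,0,0],1],[[0,0,-0.005],[0,0,0],1],[[0,0,-0.005],[0,0,0],1]])

```text
t: 15.65
tool_pos: [0.5852, 0.0105, 0.1469]
tcp_rot: [2.074, 2.359, 0.001]
wrist_force: [-4.7, 0.0, 10.5]
finger_gap: 0.0148
grasp_force: 70.8
```

>>> apply_moves(steps=[[[0,0,-0.001],[0,0,0],1],[[0,0,-0.002],[0,0,0],1],[[0,0,-0.002],[0,0,0],1],[[0,0,-0.002],[0,0,0],1]])

```text
t: 16.15
tool_pos: [0.5853, 0.0105, 0.1469]
tcp_rot: [2.074, 2.359, 0.001]
wrist_force: [-10.5, -0.0, 20.0]
finger_gap: 0.0149
grasp_force: 72.2
```

```bash
python3 snap.py f1; python3 - <<'E'
from meas import *
im,d,C=load("f1"); Z=cloud(d,C)[...,2]; hs=cv2.cvtColor(im,cv2.COLOR_BGR2HSV); V,U=np.mgrid[:384,:512]
red=((hs[...,0]<6)|(hs[...,0]>174))&(hs[...,1]>130)&(hs[...,2]>50)
v,u=np.nonzero(red&(Z<.15)&(Z>.1)&(V<310)); print("collar top Z (home .123)",np.percentile(Z[v,u],[10,50,90]),len(v))
print("bar top (home .175)",np.percentile(Z[red&(Z>.16)],[25,50,75]))
a=im; cv2.imwrite("pics/f1v.png",a)
E
```

```text
16.15 [0.5852858  0.01049773 0.14685847] [2.07377672e+00 2.35880307e+00 7.91102442e-04]
collar top Z (home .123) [0.12220777 0.12302857 0.12383872] 925
bar top (home .175) [0.17446913 0.17492024 0.17535748]
```

View pics/f1v.png

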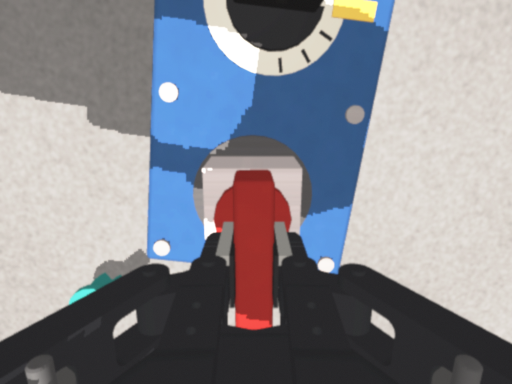

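The collar top is at 123.0 mm and the bar top at 174.9 mm, which match home. Force rose without any travel, so the key is seated. The picture shows the collar flat on the socket around (253,205), with the key still gripped.

```bash
python3 -c "
from cell import manip; print(manip.sign_off())"
```

```text
the job is handed in; nothing more can be done
None
```

I handed the job in with the dial at the yellow mark and the key meshed, gripped and pressed home on the socket; the sign-off gave no pass or fail verdict.

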